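# Open the coffee-money box by its combination dial

### The job

Open the coffee-money box: turn its dial right (clockwise) and pause with the pointer at the fourth mark right of the zero mark, then left and pause at the first mark left of zero. Now ease the dial right again, slowly, until you feel the bolt drop in and stop the dial somewhere between zero and two marks past it, and never force it past that. Leave the dial there and slide the cover fully back, without pushing the jars or sachets about.

Things in the scene. Friction and masses are not known exactly. Their poses are not given: they have to be found in the camera images.
- moneybox: Grey steel box fixed to the board, 130 (its x) by 232 (its y) by 70 mm high; origin: centre of its underside, z up. Deck with the dial on its -y half, coin compartment under an aluminium cover on its +y half. Dial axis at x 0, y -58 mm. Box +x is the back: the zero mark lies there and the cover opens that way.
- dial (a joint): Dial angle, rad, seen from above: 0 = pointer at the zero mark; left (counterclockwise) is +, right is -. Ring of 24 marks 0.2618 apart: fourth right = -1.047, first left = +0.262. Turns +-1.25; friction 0.06 to 0.2 N m, 0.08 on the last turn. On that last turn right the bolt drops in and stops the dial somewhere from -0.06 to -0.50 (hidden, new each time); then it has 0.05 rad of play.
- dial_grip (a point): Grip point on the dial's axis, 106 mm above the surface: black bar 46 long, 12 wide, its flat sides free from 83 to 113 mm height, upon a disc of 60 mm. The point's +x points along the bar to the pointer end (white line). Pinch the bar across its 12 mm. The dropped bolt bears at most 10 N (0.3 N m at the dial); 0.15 N m over the running friction shows it has caught.
- zero_mark (a point): The longest and thickest of the 24 black marks on the aluminium ring round the dial, on the box's +x side of the dial's axis, 73 mm above the surface, 38 mm from the axis.
- cover (a joint): Travel of the cover, m: 0 closed, 0.065 fully back (toward the box's +x). Sliding friction about 2 N, it stays where it is left. Until the bolt has dropped in, it moves 2 mm and is held; the bolt bears at most 20 N from it.
- cover_grip (a point): Grip point on the upright finger bar in the middle of the cover, 96 mm above the surface, 116 mm from the dial's axis: bar 10 thick (box x), 50 long (box y), free from 76 to 102 mm height. Axes as the box's. Pinch across 10 mm or push its face toward box +x.
- honey_jar: Jar with a grey lid, 58 mm wide, 85 high, stands on the board left of the box; origin at its underside. Leave it.
- jam_jar: Jar with a yellow lid, 63 mm wide, 90 high, left of the box; origin at its underside. Leave it.
- cinnamon: Slim spice jar, 45 mm wide, 106 high, left of the box; origin at its underside. Leave it.
- sachet_a: Flat biscuit sachet 47 by 109 by 11 mm lying in front of the box (-x), toward its right end (-y); origin at its underside. Leave it.
- sachet_b: Flat biscuit sachet 47 by 109 by 11 mm lying in front of the box (-x), toward its left end (+y); origin at its underside. Leave it.

How it is judged:
On the way, in this order (a step that is already met when the one before it is completed fails the run):
1. the dial is turned right and stops at the fourth mark right of zero (value of joint dial between -1.137 and -0.957 rad), for 0.2 s.
2. the dial is turned left and stops at the first mark left of zero (value of joint dial between 0.172 and 0.352 rad), for 0.2 s.
At the end, for the whole second after the job is handed in: the cover is slid back at least 55 mm of its 65 mm, and the dial still stands where the bolt holds it, between zero and the second mark to its right (0.00 to -0.53 rad) (value of joint cover above 0.055 m and value of joint dial between -0.53 and 0 rad); the robot touches nothing.
It fails at once if the dial is forced against the bolt that has dropped in (over 10 N on the bolt, about 0.3 N m at the dial) (contact force between bolt_pin and dial above 10 N).
It fails at once if the locked cover is forced against the bolt (over 20 N) (contact force between bolt_tail and cover above 20 N).
It fails at once if a jar or sachet is pushed more than 20 mm or a jar tipped (distance of any of honey_jar, jam_jar, cinnamon, sachet_a, sachet_b from where it was at the start of the episode above 0.02 m or angle between any of honey_jar, jam_jar, cinnamon's own z axis and vertical above 0.4 rad).
It also fails if it takes over 72 s, if anything falls off the work surface, if the arm or the gripper's body presses on something with over 40 N, if the wrist force passes 120 N, or if a joint passes its speed limit or range.

### The arm

A 7-joint arm with a two-finger parallel gripper is mounted at the origin on a cart in front of the work surface, level with it; the furniture and walls round the work are solid. World frame = base frame: x ahead of the robot, y to its left, z up, the work surface at z = 0. Lengths are in m, angles in rad, forces in N, time in s.
With the tool pointing down it reaches from about 0.425 to 0.875 m from the base axis. Payload 4.7 kg.
Tool frame: the origin (TCP) lies between the finger pads; the fingertips stand 14 mm ahead of it and the grasp point (between the pads) lies 5 mm behind it; z points along the fingers, y is the line along which they close (so a half turn about z gives the same grasp; the last joint's range is limited). The gripper opens to 87 mm and grips with 3 to 60 N. Pads are 19 mm wide; open, the fingers measure 117 mm over their backs; the gripper's body (75 mm by 190 mm) begins 51 mm behind the grasp point.
Start: joints at [-1.157, 0.321, -0.07, 1.45, 0.023, 1.371, -0.057], TCP at [0.253, 0.599, 0.237] pointing down, gripper open.
Joint ranges: [-2.86, 2.86], [-0.3, 2.09], [-1.38, 1.24], [0.06, 2.45], [-1.56, 4.7], [0.09, 2.05], [-2.69, 2.69]. Speed limits (rad/s): [2.57, 2.57, 3.14, 3.14, 3.14, 3.14, 3.14].

### API

Orientations are given as a rotation vector (axis times angle).
In Python, from bench import ctrl gives the robot as it stands.
- The arm moves only by the tool step_arm, never from a script. Its argument "commands" is a list of rows, each an object with "travel": the shift along the tool's x, y, z in m, a list of three; "turn": the turn, a rotation vector about the tool's x, y, z in degrees, a list of three. A call has 1 to 5 rows; each row is the pose to reach, as a shift and turn from the pose commanded when the call began, along the tool's axes at that moment; what a row does not reach only later rows make up. A row lasts 1/10 s, in which the tool goes at most 50 mm and 8.59 degrees, less where a joint would pass 70% of its speed; a pose out of reach is approached as far as the arm can. A call with a gripper value outside its range is refused whole. "gripper" is the opening, from 0 (shut) to 1 (fully open), set as the call begins (left out, the last holds). The fingers move at their own pace and stop on an object; "force" is the grip in N (left out, the last holds). Time passes only in rows, so rows that repeat a pose let the fingers close. It gives the time, the measured TCP pose, the force, the opening and the grip force at its end, in the units of the state.
- ctrl.get_state(): the state, without advancing time (a new reading comes with each control period).
- ctrl.get_image(name): name is "scene" or "top" or "wrist"; returns the picture (480x640x3 uint8, red, green, blue); there is no depth.
- ctrl.camera_model(name): a dict with "fx", "fy", "cx", "cy" (pixels), "R" (3x3) and "t" (3): a world point X has camera coordinates R X + t; the wrist camera has in their place "T_tool_cam" (4x4, takes a point from camera to tool coordinates, whose origin is the TCP and whose axes are the flange's). Camera axes: x right, y down, z forward; pixel columns grow to the right and rows downward; lengths in m; the calibration is good to about 2 mm. A picture is of the moment at which its call begins: read the wrist's pose just before it. camera_model takes no time and is no camera call.
- ctrl.close_job(): hands the job in; it is judged then, once.
The state is a dict: "time": time; "joint_positions": joint angles; "qd": joint speeds; "joint_torque": joint torques, N m; "position": TCP position; "tool_rot": TCP orientation; "ft_force": force on the tool from outside, world axes, zero at the start; "torque": the same for the moment, N m; "grip_width": opening from 0.0 (shut) to 1.0 (fully open); "grip_force": force on a finger pad.
Only numpy, scipy, OpenCV 4.12 (cv2) and the standard library are available. Lean on these libraries where they do the work, as an engineer would, in place of code of your own. Each camera call takes 0.05 s, during which the arm holds its last target. There are 200 camera calls.

## Working session

There is one attempt and no reset: what is moved stays moved. The work goes in short steps, Python scripts to look and compute and a tool call to move; the robot and the scene stay as the last step left them, time stands still between calls to the robot, and variables do not carry over. Pictures are saved under pics/ and viewed, at most 10 in all, crops included, and the job is handed in when it is done.

Besides the shell and the picture viewer there is one more tool, called after "Request:" by a JSON object that holds its "api" and its "payload". step_arm: Moves the arm, as the interface text tells. Its arguments: {"type":"object","properties":{"commands":{"type":"array"},"gripper":{"type":"number"},"force":{"type":"number"}},"required":["commands"]}

```bash
mkdir -p pics; python3 - <<'E'
from bench import ctrl
import cv2
s=ctrl.get_state();print(s)
for n in("top","scene"):
    cv2.imwrite(f"pics/{n}0.png",ctrl.get_image(n)[:,:,::-1]);print(n,ctrl.camera_model(n))
print(ctrl.camera_model("wrist"))
E
```

```text
{'time': 0.0, 'joint_positions': array([-1.15687244,  0.32181178, -0.07009104,  1.45167038,  0.02260554,
        1.37079642, -0.05691215]), 'qd': array([ 1.21563293e-03, -2.28675465e-03,  1.88514646e-04,  1.27840029e-03,
        3.02819751e-04, -5.20848111e-05, -2.24347066e-04]), 'joint_torque': array([-2.47296430e-04, -4.91281414e+01, -4.04065428e-01, -3.12522125e+01,
       -6.39371434e-02,  4.40120883e-02,  1.86450811e-04]), 'position': array([0.25285492, 0.5982319 , 0.23547115]), 'tool_rot': array([-6.23772656e-01, -3.07876029e+00,  2.95051309e-03]), 'ft_force': array([ 1.34395639, -0.12969334, -0.64538749]), 'torque': array([-0.05208029,  0.0118124 , -0.04119978]), 'grip_force': 0.0, 'grip_width': 0.9976284669265657}
top {'fx': 481.1666096846368, 'fy': 481.1666096846368, 'cx': 320.1422117868285, 'cy': 246.08379773758762, 'R': array([[-0.01816426, -0.99938912, -0.02985709],
       [-0.98422756,  0.02312849, -0.17538867],
       [ 0.17597207,  0.02620036, -0.98404643]]), 't': array([0.46595437, 0.48245373, 0.84079769])}
scene {'fx': 577.4713050944531, 'fy': 577.4713050944531, 'cx': 317.76068092764547, 'cy': 250.99554522020762, 'R': array([[-0.79943461, -0.60064547,  0.01137221],
       [-0.30477458,  0.38918417, -0.86928024],
       [ 0.51770335, -0.69839867, -0.49418877]]), 't': array([0.63569173, 0.0584736 , 1.06620656])}
{'fx': 378.61846353060844, 'fy': 378.61846353060844, 'cx': 320.2772736151893, 'cy': 241.83418891035157, 'T_tool_cam': array([[-8.24379009e-04, -9.64831550e-01, -2.62867648e-01,
         7.23088114e-02],
       [ 9.99999443e-01, -9.68513761e-04,  4.18743364e-04,
        -7.99383549e-04],
       [-6.58607744e-04, -2.62867157e-01,  9.64831811e-01,
        -1.48457880e-01],
       [ 0.00000000e+00,  0.00000000e+00,  0.00000000e+00,
         1.00000000e+00]])}
```

View pics/top0.png

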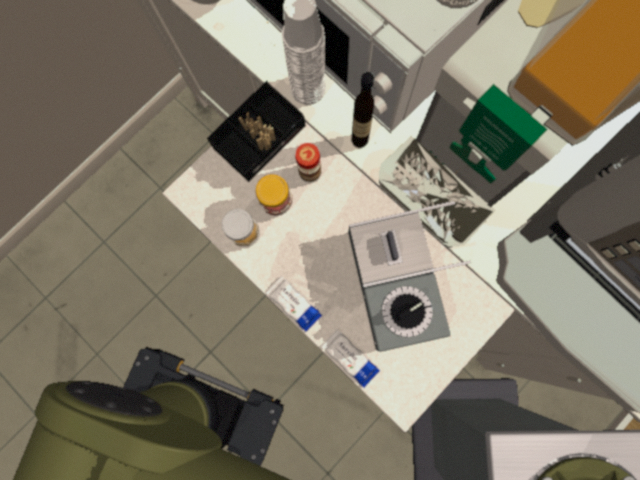

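View pics/scene0.png

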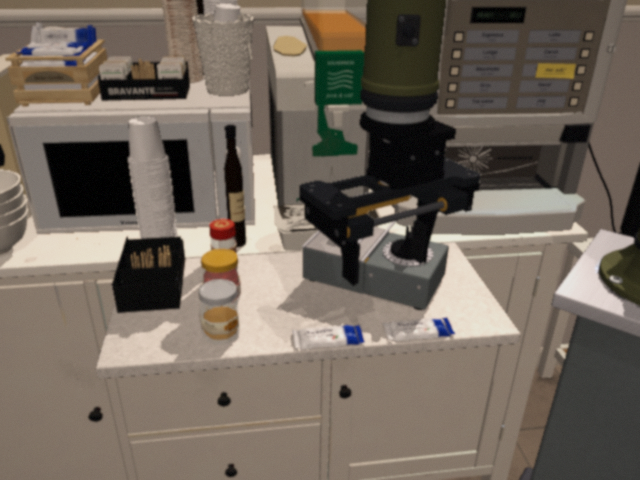

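The top view shows the dial centre near (407,311), the white pointer toward about (427,304), the cover bar near (392,247). Jars are to the upper left and sachets at the lower left. I'll zoom in on the box.

```bash
cat > h.py <<'E'
from bench import ctrl
import cv2, numpy as np
from scipy.spatial.transform import Rotation as Ro
def pix2w(name,uv,z,s=None):
    m=ctrl.camera_model(name)
    d=np.array([(uv[0]-m['cx'])/m['fx'],(uv[1]-m['cy'])/m['fy'],1])
    if name=='wrist':
        T=m['T_tool_cam'];R=Ro.from_rotvec(s['tool_rot']).as_matrix()
        c=R@T[:3,3]+s['position'];d=R@T[:3,:3]@d
    else:
        c=-m['R'].T@m['t'];d=m['R'].T@d
    return c+d*(z-c[2])/d[2]
E
python3 - <<'E'
from h import *
im=cv2.imread("pics/top0.png")
cv2.imwrite("pics/c0.png",cv2.resize(im[200:360,330:490],None,fx=3.75,fy=3.75,interpolation=cv2.INTER_CUBIC))
for n,uv,z in [("dialdisc",(407,311),.073),("ptr",(425,304),.113),("cover",(392,247),.1)]+[("corner",c,.07) for c in((350,227),(425,212),(450,335),(377,350))]+[("jar",(308,152),.1),("jar",(272,190),.09),("jar",(238,224),.085),("sach",(295,304),.01),("sach",(353,360),.01)]: print(n,pix2w("top",uv,z).round(3))
s=ctrl.get_state();print(Ro.from_rotvec(s['tool_rot']).as_matrix().round(3))
E
```

```text
dialdisc [0.369 0.305 0.073]
ptr [0.378 0.281 0.113]
cover [0.478 0.33  0.1  ]
corner [0.522 0.4   0.07 ]
corner [0.547 0.263 0.07 ]
corner [0.326 0.233 0.07 ]
corner [0.303 0.36  0.07 ]
jar [0.656 0.473 0.1  ]
jar [0.59 0.54 0.09]
jar [0.53  0.602 0.085]
sach [0.389 0.507 0.01 ]
sach [0.283 0.4   0.01 ]
[[-0.921  0.389 -0.001]
 [ 0.389  0.921 -0.002]
 [-0.    -0.002 -1.   ]]
```

View pics/c0.png

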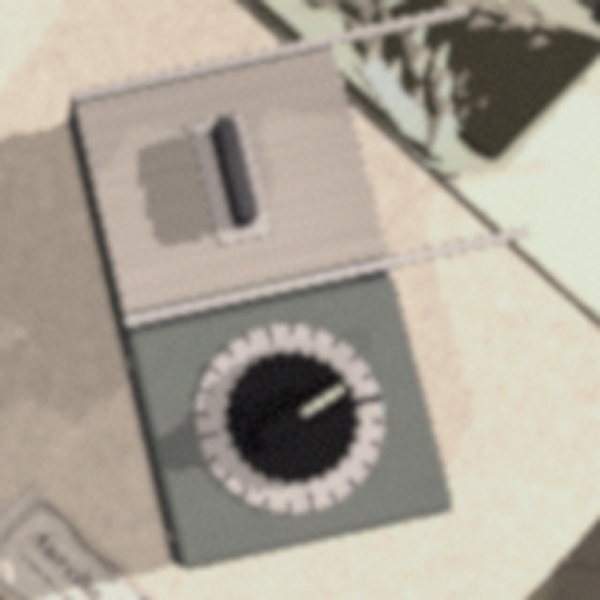

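The crop shows the zero mark near crop (372,400) and the pointer tip near (347,388), so the dial starts about 20° left of zero. Moving above the dial.

Request:
{"api": "step_arm", "payload": {"commands": [{"travel":[-0.03,-0.03,0],"turn":[0,0,0]},{"travel":[-0.06,-0.06,0],"turn":[0,0,0]},{"travel":[-0.093,-0.095,0],"turn":[0,0,0]},{"travel":[-0.127,-0.13,0],"turn":[0,0,0]},{"travel":[-0.16,-0.163,0],"turn":[0,0,0]}]}}

```text
time: 0.6
position: [0.3373, 0.384, 0.2361]
tool_rot: [-0.624, -3.079, 0.001]
ft_force: [0.8, 0.7, 0.3]
grip_width: 0.999
grip_force: 0.0
```

Request:
{"api": "step_arm", "payload": {"commands": [{"travel":[-0.03,-0.03,0],"turn":[0,0,8]},{"travel":[-0.05,-0.05,0],"turn":[0,0,16]},{"travel":[-0.061,-0.062,0],"turn":[0,0,24]},{"travel":[-0.061,-0.062,0],"turn":[0,0,32]},{"travel":[-0.061,-0.062,0],"turn":[0,0,38]}]}}

```text
time: 1.1
position: [0.3692, 0.3045, 0.2363]
tool_rot: [-1.601, -2.703, 0.0]
ft_force: [0.2, -0.2, -0.2]
grip_width: 0.999
grip_force: 0.0
```

Request:
{"api": "step_arm", "payload": {"commands": [{"travel":[0,0,0.02],"turn":[0,0,0]},{"travel":[0,0,0.02],"turn":[0,0,0]},{"travel":[0,0,0.02],"turn":[0,0,0]}]}}

```text
time: 1.4
position: [0.3687, 0.3052, 0.2163]
tool_rot: [-1.592, -2.708, 0.002]
ft_force: [-0.8, 0.8, 0.6]
grip_width: 0.999
grip_force: 0.0
```

```bash
python3 - <<'E'
from h import *
s=ctrl.get_state();im=ctrl.get_image("wrist")[:,:,::-1]
cv2.imwrite("pics/w1.png",im);print(s)
np.savez("s1.npz",position=s['position'],tool_rot=s['tool_rot'])
E
```

```text
{'time': 1.4, 'joint_positions': array([-0.85755968, -0.03287169,  0.10846128,  1.89211777,  0.00375106,
        1.28350168, -0.24220293]), 'qd': array([-0.00043698, -0.00736406,  0.00068278, -0.02343829, -0.00090656,
       -0.00174332, -0.00275993]), 'joint_torque': array([ 3.64455523e-02, -2.79494172e+01, -1.26862228e-01, -2.99164045e+01,
       -6.47513685e-02,  4.08660248e-02,  2.02564584e-04]), 'position': array([0.36868141, 0.30516847, 0.21626669]), 'tool_rot': array([-1.59176293e+00, -2.70808216e+00,  2.04376068e-03]), 'ft_force': array([-0.77783711,  0.77261977,  0.57754952]), 'torque': array([-0.06247323, -0.01627336, -0.00655085]), 'grip_force': 0.0, 'grip_width': 0.9990315466980024}
```

View pics/w1.png

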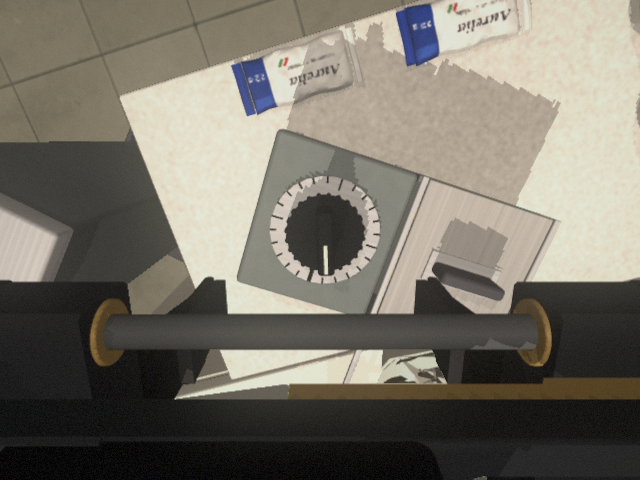

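```bash
python3 - <<'E'
from h import *
im=cv2.imread("pics/w1.png")
c=np.clip(im[165:295,255:395].astype(float)*1.6,0,255).astype(np.uint8)
cv2.imwrite("pics/c1.png",cv2.resize(c,None,fx=4.5,fy=4.5,interpolation=cv2.INTER_CUBIC))
s=np.load("s1.npz")
R=Ro.from_rotvec(s['tool_rot']).as_matrix()
for n,uv,z in [("ring",(325.5,230),.073),("zero",(312,275),.073),("p0",(325,246),.113),("p1",(326,274),.113),("boxc",(278,129),.07),("boxc",(238,281),.07),("boxc",(557,221),.07),("cov",(435,263),.102),("cov",(503,293),.102),]:
    p=pix2w("wrist",uv,z,s);print(n,p.round(4),"tool",(R.T@(p-s['position'])).round(4))
E
```

```text
ring [0.3704 0.3084 0.073 ] tool [0.0021 0.0033 0.1433]
zero [0.3792 0.2701 0.073 ] tool [-0.0358 -0.0077  0.1433]
p0 [0.3705 0.3064 0.113 ] tool [0.0002 0.0024 0.1033]
p1 [0.3812 0.2889 0.113 ] tool [-0.0203  0.0031  0.1033]
boxc [0.3019 0.3582 0.07  ] tool [ 0.0788 -0.0323  0.1463]
boxc [0.3286 0.2346 0.07  ] tool [-0.0421 -0.0692  0.1464]
boxc [0.528  0.4036 0.07  ] tool [0.0086 0.1873 0.146 ]
cov [0.4487 0.3315 0.102 ] tool [-0.0158  0.0829  0.1142]
cov [0.5061 0.3365 0.102 ] tool [-0.0394  0.1355  0.1141]
```

View pics/c1.png

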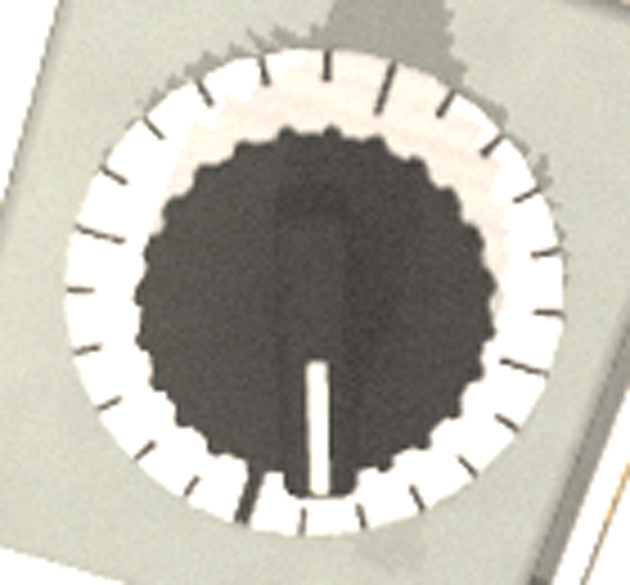

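The dial ring is centred at about pixel (325,230) and the pointer lies along tool -x. The thick zero mark is near (311,275), so the dial stands at about +0.30. Descending and pinching.

Request:
{"api": "step_arm", "payload": {"commands": [{"travel":[0.002,0.003,0.03],"turn":[0,0,0]},{"travel":[0.002,0.003,0.06],"turn":[0,0,0]},{"travel":[0.002,0.003,0.09],"turn":[0,0,0]},{"travel":[0.002,0.003,0.105],"turn":[0,0,0]},{"travel":[0.002,0.003,0.114],"turn":[0,0,0]}], "gripper": 0.5}}

```text
time: 1.95
position: [0.3704, 0.3085, 0.1017]
tool_rot: [-1.592, -2.708, 0.002]
ft_force: [0.1, 0.2, -0.1]
grip_width: 0.629
grip_force: 0.0
```

Request:
{"api": "step_arm", "payload": {"commands": [{"travel":[0,0,0]},{"travel":[0,0,0]},{"travel":[0,0,0]},{"travel":[0,0,0]},{"travel":[0,0,0]}], "gripper": 0.05, "force": 20}}

```text
$.commands[0]: bad value
```

```bash
cat > st.py <<'E'
from h import *
s=ctrl.get_state();R=Ro.from_rotvec(s['tool_rot']).as_matrix()
print(s['time'],s['position'].round(4),"F",s['ft_force'].round(2),"Ftool",(R.T@s['ft_force']).round(2),"M",s['torque'].round(3),"grip",s['grip_width'].round(3),s['grip_force'])
print("tool -x yaw deg",np.degrees(np.arctan2(-R[1,0],-R[0,0])).round(2),"tilt",R[:,2].round(4),"q",s['joint_positions'].round(2))
E
python3 st.py
```

```text
Traceback (most recent call last):
  File "st.py", line 3, in <module>
    print(s['time'],s['position'].round(4),"F",s['ft_force'].round(2),"Ftool",(R.T@s['ft_force']).round(2),"M",s['torque'].round(3),"grip",s['grip_width'].round(3),s['grip_force'])
                                                                                                                                           ^^^^^^^^^^^^^^^^^^^^^
AttributeError: 'float' object has no attribute 'round'
```

Request:
{"api": "step_arm", "payload": {"commands": [{"travel":[0,0,0],"turn":[0,0,0]},{"travel":[0,0,0],"turn":[0,0,0]},{"travel":[0,0,0],"turn":[0,0,0]},{"travel":[0,0,0],"turn":[0,0,0]},{"travel":[0,0,0],"turn":[0,0,0]}], "gripper": 0.05, "force": 20}}

```text
time: 2.45
position: [0.371, 0.309, 0.1032]
tool_rot: [1.592, 2.708, 0.002]
ft_force: [-0.4, -0.0, -0.3]
grip_width: 0.171
grip_force: 0.0
```

```bash
sed -i "s/s\['grip_width'\].round(3)/s['grip_width']/" st.py; python3 st.py
```

```text
2.45 [0.371  0.309  0.1032] F [-0.43 -0.04 -0.33] Ftool [ 0.17 -0.39  0.33] M [-0.09   0.011  0.066] grip 0.17145259450017364 0.0
tool -x yaw deg -60.91 tilt [ 9.e-04  1.e-03 -1.e+00] q [-0.85  0.08  0.11  2.02 -0.01  1.04 -0.23]
```

Request:
{"api": "step_arm", "payload": {"commands": [{"travel":[0,0,0],"turn":[0,0,0]},{"travel":[0,0,0],"turn":[0,0,0]},{"travel":[0,0,0],"turn":[0,0,0]}]}}

```text
time: 2.75
position: [0.3704, 0.3087, 0.1031]
tool_rot: [-1.592, -2.708, 0.001]
ft_force: [-3.1, -2.0, 5.9]
grip_width: 0.135
grip_force: 20.0
```

```bash
python3 st.py
```

```text
2.75 [0.3704 0.3087 0.1031] F [-3.08 -2.03  5.9 ] Ftool [-0.27 -3.68 -5.9 ] M [-0.442  0.68   0.074] grip 0.1351025631753604 20.000255168415606
tool -x yaw deg -60.9 tilt [-5.e-04 -1.e-04 -1.e+00] q [-0.86  0.08  0.11  2.02 -0.01  1.04 -0.23]
```

Request:
{"api": "step_arm", "payload": {"commands": [{"travel":[0,0,0],"turn":[0,0,6]},{"travel":[0,0,0],"turn":[0,0,12]},{"travel":[0,0,0],"turn":[0,0,18]},{"travel":[0,0,0],"turn":[0,0,24]},{"travel":[0,0,0],"turn":[0,0,30]}]}}

```text
time: 3.25
position: [0.371, 0.3088, 0.1031]
tool_rot: [2.243, 2.199, 0.001]
ft_force: [-0.7, -1.3, 4.1]
grip_width: 0.134
grip_force: 20.0
```

```bash
python3 st.py
```

```text
3.25 [0.371  0.3088 0.1031] F [-0.67 -1.28  4.09] Ftool [-1.29 -0.64 -4.09] M [-0.355  0.213  0.121] grip 0.13377445046965056 19.99491705559194
tool -x yaw deg -91.14 tilt [ 8.e-04  5.e-04 -1.e+00] q [-0.88  0.08  0.13  2.02 -0.01  1.04 -0.76]
```

Request:
{"api": "step_arm", "payload": {"commands": [{"travel":[0,0,0],"turn":[0,0,6]},{"travel":[0,0,0],"turn":[0,0,12]},{"travel":[0,0,0],"turn":[0,0,18]},{"travel":[0,0,0],"turn":[0,0,24]},{"travel":[0,0,0],"turn":[0,0,30]}]}}

```text
time: 3.75
position: [0.3716, 0.3087, 0.1031]
tool_rot: [2.735, 1.544, 0.003]
ft_force: [1.2, -1.4, 3.8]
grip_width: 0.136
grip_force: 20.0
```

Request:
{"api": "step_arm", "payload": {"commands": [{"travel":[0,0,0],"turn":[0,0,6]},{"travel":[0,0,0],"turn":[0,0,12]},{"travel":[0,0,0],"turn":[0,0,16.5]},{"travel":[0,0,0],"turn":[0,0,16.5]},{"travel":[0,0,0],"turn":[0,0,16.5]}]}}

```text
time: 4.25
position: [0.3719, 0.3084, 0.1031]
tool_rot: [2.926, 1.143, 0.003]
ft_force: [3.1, -2.8, 3.8]
grip_width: 0.135
grip_force: 20.0
```

```bash
python3 st.py; python3 - <<'E'
from h import *
s=ctrl.get_state();im=ctrl.get_image("top")[:,:,::-1]
c=np.clip(im[270:350,355:475].astype(float)*1.3,0,255).astype(np.uint8)
w=ctrl.get_image("wrist")[:,:,::-1]
np.savez("s2.npz",position=s['position'],tool_rot=s['tool_rot'])
cv2.imwrite("pics/w2.png",w)
cv2.imwrite("pics/c2.png",cv2.resize(c,None,fx=5,fy=5,interpolation=cv2.INTER_CUBIC))
E
```

```text
4.25 [0.3719 0.3084 0.1031] F [ 3.05 -2.77  3.81] Ftool [ 0.37  4.11 -3.81] M [-0.707 -0.522  0.012] grip 0.13455515750891836 20.000151896383613
tool -x yaw deg -137.33 tilt [ 2.2e-03  3.0e-04 -1.0e+00] q [-0.91  0.08  0.17  2.02 -0.01  1.04 -1.56]
```

View pics/w2.png

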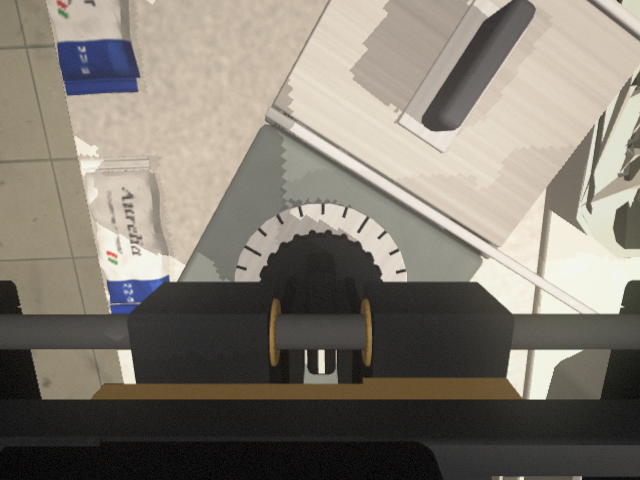

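The wrist view shows the pointer at (320,360), straight down the tool. A ring mark sits directly opposite at (322,210), and the rail runs at about 32°, so the dial is at -60°, the fourth mark. Next I turn left 75°.

Request:
{"api": "step_arm", "payload": {"commands": [{"travel":[0,0,0],"turn":[0,0,0]},{"travel":[0,0,0],"turn":[0,0,0]},{"travel":[0,0,0],"turn":[0,0,-6]},{"travel":[0,0,0],"turn":[0,0,-12]},{"travel":[0,0,0],"turn":[0,0,-18]}]}}

```text
time: 4.85
position: [0.3716, 0.3086, 0.1031]
tool_rot: [2.709, 1.59, 0.002]
ft_force: [3.0, -2.7, 5.7]
grip_width: 0.135
grip_force: 20.0
```

Request:
{"api": "step_arm", "payload": {"commands": [{"travel":[0,0,0],"turn":[0,0,-6]},{"travel":[0,0,0],"turn":[0,0,-12]},{"travel":[0,0,0],"turn":[0,0,-18]},{"travel":[0,0,0],"turn":[0,0,-24]},{"travel":[0,0,0],"turn":[0,0,-30]}]}}

```text
time: 5.35
position: [0.371, 0.3088, 0.1031]
tool_rot: [-2.205, -2.237, -0.001]
ft_force: [1.4, -2.5, 5.8]
grip_width: 0.135
grip_force: 20.0
```

Request:
{"api": "step_arm", "payload": {"commands": [{"travel":[0,0,0],"turn":[0,0,-6]},{"travel":[0,0,0],"turn":[0,0,-12]},{"travel":[0,0,0],"turn":[0,0,-18]},{"travel":[0,0,0],"turn":[0,0,-24]},{"travel":[0,0,0],"turn":[0,0,-27]}]}}

```text
time: 5.85
position: [0.3704, 0.3087, 0.1031]
tool_rot: [-1.623, -2.689, 0.0]
ft_force: [0.2, -2.7, 8.1]
grip_width: 0.139
grip_force: 20.0
```

Request:
{"api": "step_arm", "payload": {"commands": [{"travel":[0,0,0],"turn":[0,0,0]},{"travel":[0,0,0],"turn":[0,0,0]},{"travel":[0,0,0],"turn":[0,0,0]},{"travel":[0,0,0],"turn":[0,0,0]}]}}

```text
time: 6.25
position: [0.3704, 0.3087, 0.1031]
tool_rot: [-1.627, -2.687, 0.0]
ft_force: [0.8, -4.0, 7.1]
grip_width: 0.136
grip_force: 20.0
```

```bash
python3 st.py; python3 - <<'E'
from h import *
cv2.imwrite("pics/w3.png",ctrl.get_image("wrist")[:,:,::-1])
E
```

```text
6.25 [0.3704 0.3087 0.1031] F [ 0.79 -3.97  7.12] Ftool [-3.88 -1.15 -7.13] M [-0.853  0.026 -0.047] grip 0.13609010577703445 20.000751813640818
tool -x yaw deg -62.39 tilt [-7.e-04  1.e-04 -1.e+00] q [-0.86  0.08  0.11  2.02 -0.01  1.04 -0.26]
```

View pics/w3.png

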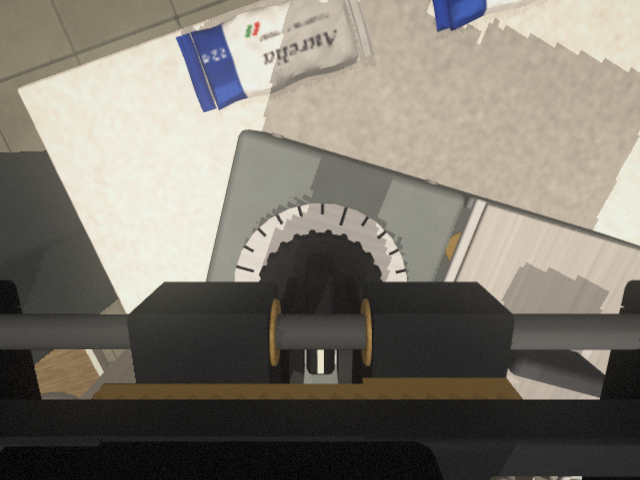

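A mark lies opposite the pointer, with the long half-turn mark one step clockwise at (345,213), so the dial is at the first mark left. I'll lower the grip so it limits the torque, then ease right.

Request:
{"api": "step_arm", "payload": {"commands": [{"travel":[0,0,0],"turn":[0,0,2]},{"travel":[0,0,0],"turn":[0,0,4]},{"travel":[0,0,0],"turn":[0,0,6]},{"travel":[0,0,0],"turn":[0,0,8]},{"travel":[0,0,0],"turn":[0,0,10]}], "force": 13}}

```text
time: 6.8
position: [0.3706, 0.3088, 0.1031]
tool_rot: [-1.856, -2.534, -0.0]
ft_force: [-0.0, -3.4, 7.4]
grip_width: 0.137
grip_force: 13.0
```

```bash
python3 st.py
```

```text
6.8 [0.3706 0.3088 0.1031] F [-0.   -3.43  7.44] Ftool [-3.27 -1.04 -7.44] M [-0.787 -0.15   0.086] grip 0.1374511980882586 12.99989711260423
tool -x yaw deg -72.44 tilt [-2.e-04  2.e-04 -1.e+00] q [-0.86  0.08  0.12  2.02 -0.01  1.04 -0.43]
```

Request:
{"api": "step_arm", "payload": {"commands": [{"travel":[0,0,0],"turn":[0,0,1]},{"travel":[0,0,0],"turn":[0,0,2]},{"travel":[0,0,0],"turn":[0,0,3]},{"travel":[0,0,0],"turn":[0,0,4]},{"travel":[0,0,0],"turn":[0,0,5]}]}}

```text
time: 7.3
position: [0.3707, 0.3088, 0.1031]
tool_rot: [-1.964, -2.452, -0.0]
ft_force: [1.2, -3.4, 6.8]
grip_width: 0.139
grip_force: 13.0
```

```bash
python3 st.py
```

```text
7.3 [0.3707 0.3088 0.1031] F [ 1.16 -3.38  6.83] Ftool [-3.55  0.4  -6.83] M [-0.803 -0.233  0.149] grip 0.13880376517975063 13.000605627894402
tool -x yaw deg -77.41 tilt [-0.e+00  3.e-04 -1.e+00] q [-0.87  0.08  0.12  2.02 -0.01  1.04 -0.52]
```

Request:
{"api": "step_arm", "payload": {"commands": [{"travel":[0,0,0],"turn":[0,0,0.5]},{"travel":[0,0,0],"turn":[0,0,1]}]}}

```text
time: 7.5
position: [0.3707, 0.3088, 0.1031]
tool_rot: [-1.985, -2.435, -0.0]
ft_force: [1.9, -3.4, 5.9]
grip_width: 0.139
grip_force: 13.0
```

```bash
python3 st.py
```

```text
7.5 [0.3707 0.3088 0.1031] F [ 1.89 -3.41  5.88] Ftool [-3.72  1.17 -5.88] M [-0.736 -0.231  0.09 ] grip 0.13882216230078578 13.000705131562427
tool -x yaw deg -78.39 tilt [ 1.e-04  3.e-04 -1.e+00] q [-0.87  0.08  0.12  2.02 -0.01  1.04 -0.54]
```

Request:
{"api": "step_arm", "payload": {"commands": [{"travel":[0,0,0],"turn":[0,0,0.5]},{"travel":[0,0,0],"turn":[0,0,1]},{"travel":[0,0,0],"turn":[0,0,1.5]}]}}

```text
time: 7.8
position: [0.3707, 0.3088, 0.1031]
tool_rot: [-2.017, -2.408, -0.001]
ft_force: [0.5, -2.2, 7.0]
grip_width: 0.135
grip_force: 13.0
```

```bash
python3 st.py
```

```text
7.8 [0.3707 0.3088 0.1031] F [ 0.54 -2.22  6.96] Ftool [-2.28  0.15 -6.96] M [-0.746 -0.188  0.097] grip 0.13472246573418684 12.999487031484023
tool -x yaw deg -79.89 tilt [ 1.e-04  4.e-04 -1.e+00] q [-0.87  0.08  0.12  2.02 -0.01  1.04 -0.56]
```

Request:
{"api": "step_arm", "payload": {"commands": [{"travel":[0,0,0],"turn":[0,0,0.4]},{"travel":[0,0,0],"turn":[0,0,0.8]}]}}

```text
time: 8.0
position: [0.3708, 0.3088, 0.1031]
tool_rot: [-2.034, -2.394, -0.001]
ft_force: [1.2, -3.1, 7.1]
grip_width: 0.139
grip_force: 13.0
```

```bash
python3 st.py
```

```text
8.0 [0.3708 0.3088 0.1031] F [ 1.19 -3.09  7.15] Ftool [-3.24  0.68 -7.15] M [-0.734 -0.244  0.089] grip 0.13925141667398475 13.000022589694709
tool -x yaw deg -80.69 tilt [ 2.e-04  4.e-04 -1.e+00] q [-0.87  0.08  0.12  2.02 -0.01  1.04 -0.58]
```

Request:
{"api": "step_arm", "payload": {"commands": [{"travel":[0,0,0],"turn":[0,0,0.4]},{"travel":[0,0,0],"turn":[0,0,0.8]}]}}

```text
time: 8.2
position: [0.3708, 0.3088, 0.1031]
tool_rot: [-2.051, -2.38, -0.001]
ft_force: [1.6, -3.3, 7.1]
grip_width: 0.135
grip_force: 13.0
```

```bash
python3 st.py
```

```text
8.2 [0.3708 0.3088 0.1031] F [ 1.62 -3.32  7.05] Ftool [-3.52  1.11 -7.05] M [-0.733 -0.274  0.005] grip 0.1354071982802889 13.000433383276686
tool -x yaw deg -81.49 tilt [ 2.e-04  4.e-04 -1.e+00] q [-0.87  0.08  0.12  2.02 -0.01  1.04 -0.59]
```

Request:
{"api": "step_arm", "payload": {"commands": [{"travel":[0,0,0],"turn":[0,0,0.4]},{"travel":[0,0,0],"turn":[0,0,0.8]}]}}

```text
time: 8.4
position: [0.3708, 0.3088, 0.1031]
tool_rot: [-2.067, -2.366, -0.001]
ft_force: [0.3, -3.5, 6.1]
grip_width: 0.137
grip_force: 13.0
```

```bash
python3 st.py
```

```text
8.4 [0.3708 0.3088 0.1031] F [ 0.31 -3.49  6.14] Ftool [-3.5  -0.16 -6.15] M [-0.744 -0.317  0.02 ] grip 0.13711764367973342 13.000160489464179
tool -x yaw deg -82.29 tilt [ 2.e-04  4.e-04 -1.e+00] q [-0.87  0.08  0.13  2.02 -0.01  1.04 -0.6 ]
```

Request:
{"api": "step_arm", "payload": {"commands": [{"travel":[0,0,0],"turn":[0,0,0.4]},{"travel":[0,0,0],"turn":[0,0,0.8]}]}}

```text
time: 8.6
position: [0.3708, 0.3088, 0.1031]
tool_rot: [-2.083, -2.351, -0.001]
ft_force: [2.4, -2.9, 7.6]
grip_width: 0.139
grip_force: 13.0
```

```bash
cat > tz.py <<'E'
from h import *
L=[]
for i in range(4):
    s=ctrl.get_state();R=Ro.from_rotvec(s['tool_rot']).as_matrix();L.append((s['torque'][2],s['grip_width'],np.degrees(np.arctan2(-R[1,0],-R[0,0])),s['joint_torque'][6]))
    if i<3: ctrl.get_image("top")
L=np.array(L);print(s['time'],"Mz",L[:,0].round(3),"mean",L.mean(0).round(4))
E
python3 tz.py
```

```text
8.75 Mz [0.084 0.055 0.09  0.028] mean [ 6.43000e-02  1.37600e-01 -8.30897e+01 -4.68000e-02]
```

Request:
{"api": "step_arm", "payload": {"commands": [{"travel":[0,0,0],"turn":[0,0,0.4]},{"travel":[0,0,0],"turn":[0,0,0.8]}]}}

```text
time: 8.95
position: [0.3708, 0.3088, 0.1031]
tool_rot: [-2.1, -2.337, -0.001]
ft_force: [1.5, -2.3, 5.6]
grip_width: 0.138
grip_force: 13.0
```

```bash
python3 tz.py
```

```text
9.1 Mz [0.051 0.09  0.038 0.093] mean [ 6.79000e-02  1.36800e-01 -8.38887e+01 -4.63000e-02]
```

Request:
{"api": "step_arm", "payload": {"commands": [{"travel":[0,0,0],"turn":[0,0,0.4]},{"travel":[0,0,0],"turn":[0,0,0.8]},{"travel":[0,0,0],"turn":[0,0,1.2]}]}}

```text
time: 9.4
position: [0.3709, 0.3088, 0.1031]
tool_rot: [-2.124, -2.315, -0.001]
ft_force: [1.6, -3.5, 6.6]
grip_width: 0.136
grip_force: 13.0
```

```bash
python3 tz.py
```

```text
9.55 Mz [ 0.058  0.094  0.079 -0.013] mean [ 5.46000e-02  1.35900e-01 -8.50907e+01 -4.72000e-02]
```

Request:
{"api": "step_arm", "payload": {"commands": [{"travel":[0,0,0],"turn":[0,0,0.4]},{"travel":[0,0,0],"turn":[0,0,0.8]}]}}

```text
time: 9.75
position: [0.3708, 0.3088, 0.1031]
tool_rot: [-2.14, -2.3, -0.001]
ft_force: [0.9, -3.2, 6.0]
grip_width: 0.136
grip_force: 13.0
```

```bash
python3 tz.py
```

```text
9.9 Mz [0.072 0.087 0.054 0.039] mean [ 6.28000e-02  1.37500e-01 -8.58875e+01 -6.36000e-02]
```

Request:
{"api": "step_arm", "payload": {"commands": [{"travel":[0,0,0],"turn":[0,0,0.3]},{"travel":[0,0,0],"turn":[0,0,0.6]}]}}

```text
time: 10.1
position: [0.3709, 0.3088, 0.1031]
tool_rot: [2.152, 2.289, 0.001]
ft_force: [1.1, -2.7, 8.1]
grip_width: 0.139
grip_force: 13.0
```

```bash
python3 tz.py
```

```text
10.25 Mz [0.11  0.169 0.108 0.094] mean [  0.1201   0.1388 -86.4743  -0.1194]
```

Request:
{"api": "step_arm", "payload": {"commands": [{"travel":[0,0,0],"turn":[0,0,0.2]},{"travel":[0,0,0],"turn":[0,0,0.4]}]}}

```text
time: 10.45
position: [0.3709, 0.3088, 0.1031]
tool_rot: [2.16, 2.281, 0.001]
ft_force: [1.9, -2.9, 6.1]
grip_width: 0.137
grip_force: 13.0
```

```bash
python3 tz.py
```

```text
10.6 Mz [0.116 0.16  0.149 0.109] mean [  0.1334   0.1362 -86.8634  -0.1533]
```

Request:
{"api": "step_arm", "payload": {"commands": [{"travel":[0,0,0],"turn":[0,0,0.2]},{"travel":[0,0,0],"turn":[0,0,0.4]}]}}

```text
time: 10.8
position: [0.3709, 0.3088, 0.1031]
tool_rot: [2.168, 2.274, 0.001]
ft_force: [1.8, -2.7, 6.0]
grip_width: 0.139
grip_force: 13.0
```

```bash
python3 tz.py
```

```text
10.95 Mz [0.168 0.251 0.155 0.125] mean [  0.1748   0.138  -87.2571  -0.1835]
```

Request:
{"api": "step_arm", "payload": {"commands": [{"travel":[0,0,0],"turn":[0,0,0.2]},{"travel":[0,0,0],"turn":[0,0,0.4]}]}}

```text
time: 11.15
position: [0.3709, 0.3088, 0.1031]
tool_rot: [2.175, 2.266, 0.001]
ft_force: [1.5, -3.6, 6.5]
grip_width: 0.14
grip_force: 13.0
```

```bash
python3 tz.py
```

```text
11.3 Mz [0.223 0.197 0.193 0.246] mean [  0.2148   0.1388 -87.6529  -0.2115]
```

Torque has risen steadily to about 0.21 N m, 0.15 over running, with the dial near -10°, so the bolt has caught. I'll unload, release and rise.

Request:
{"api": "step_arm", "payload": {"commands": [{"travel":[0,0,0],"turn":[0,0,-0.6]},{"travel":[0,0,0],"turn":[0,0,-1.2]}]}}

```text
time: 11.5
position: [0.3709, 0.3088, 0.1031]
tool_rot: [-2.152, -2.289, -0.001]
ft_force: [1.1, -2.2, 6.4]
grip_width: 0.136
grip_force: 13.0
```

Request:
{"api": "step_arm", "payload": {"commands": [{"travel":[0,0,0],"turn":[0,0,0]},{"travel":[0,0,0],"turn":[0,0,0]},{"travel":[0,0,0],"turn":[0,0,0]},{"travel":[0,0,0],"turn":[0,0,0]}], "gripper": 0.5}}

```text
time: 11.9
position: [0.3701, 0.3088, 0.1021]
tool_rot: [-2.152, -2.288, 0.001]
ft_force: [-0.1, 0.4, -0.7]
grip_width: 0.414
grip_force: 0.0
```

Request:
{"api": "step_arm", "payload": {"commands": [{"travel":[0,0,-0.02],"turn":[0,0,0]},{"travel":[0,0,-0.04],"turn":[0,0,0]},{"travel":[0,0,-0.07],"turn":[0,0,0]},{"travel":[0,0,-0.1],"turn":[0,0,0]},{"travel":[0,0,-0.1],"turn":[0,0,0]}]}}

```text
time: 12.4
position: [0.3724, 0.3106, 0.2067]
tool_rot: [-2.152, -2.288, -0.012]
ft_force: [0.4, 0.3, 0.6]
grip_width: 0.5
grip_force: 0.0
```

```bash
python3 st.py; python3 - <<'E'
from h import *
s=ctrl.get_state();im=ctrl.get_image("wrist")[:,:,::-1]
np.savez("s4.npz",position=s['position'],tool_rot=s['tool_rot'])
cv2.imwrite("pics/w4.png",im)
E
```

```text
12.4 [0.3724 0.3106 0.2067] F [0.39 0.32 0.6 ] Ftool [ 0.3   0.41 -0.6 ] M [-0.048  0.078 -0.014] grip 0.5003546515351172 0.0
tool -x yaw deg -86.5 tilt [ 0.0052  0.0058 -1.    ] q [-0.88 -0.02  0.13  1.9   0.    1.25 -0.69]
```

View pics/w4.png

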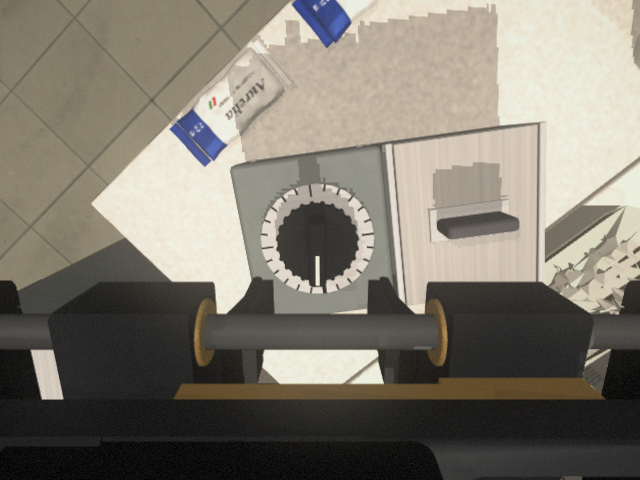

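```bash
python3 - <<'E'
from h import *
s=np.load("s4.npz")
R=Ro.from_rotvec(s['tool_rot']).as_matrix()
for n,uv,z in [("ring",(317.5,237.5),.073),("ptr",(317,287),.113),("bar far",(477,214),.102),("bar mid",(477.5,222),.102),("near",(478,232),.102),("l",(437,226),.102),("r",(518,218),.102),("plate",(468,221),.074),("c1",(231,168),.07),("c2",(545,122),.073),("rail",(388,145),.073),("rail2",(405,300),.073)]:
    p=pix2w("wrist",uv,z,s);print(n,p.round(4),"tool",(R.T@(p-s['position'])).round(4))
for b in(-77,-78.5):
    a=np.radians(b+90);g=np.array([.3709+.116*np.cos(a),.3088+.116*np.sin(a),.102]);print(b,g.round(4),(R.T@(g-s['position'])).round(4))
im=cv2.imread("pics/w4.png");print(im[195:250,477].mean(1).astype(int).tolist());print(im[222,425:530].mean(1).astype(int).tolist())
E
```

```text
ring [0.3703 0.3093 0.073 ] tool [-0.0019 -0.0029  0.1337]
ptr [0.3714 0.2845 0.113 ] tool [-0.0265 -0.0031  0.0936]
bar far [0.4774 0.3395 0.102 ] tool [0.0218 0.106  0.1054]
bar mid [0.4787 0.334  0.102 ] tool [0.0163 0.1069 0.1054]
near [0.4802 0.327  0.102 ] tool [0.0092 0.108  0.1054]
l [0.4513 0.3296 0.102 ] tool [0.0135 0.0793 0.1052]
r [0.5059 0.3384 0.102 ] tool [0.019  0.1344 0.1056]
plate [0.4837 0.3292 0.074 ] tool [0.011  0.1115 0.1334]
c1 [0.3032 0.3578 0.07  ] tool [ 0.0506 -0.0669  0.1366]
c2 [0.5277 0.4039 0.073 ] tool [0.0828 0.1599 0.1351]
rail [0.4172 0.3812 0.073 ] tool [0.067  0.0483 0.1344]
rail2 [0.4437 0.2615 0.073 ] tool [-0.0541  0.0675  0.1338]
-77 [0.4839 0.3349 0.102 ] [0.0168 0.1122 0.1054]
-78.5 [0.4846 0.3319 0.102 ] [0.0138 0.1127 0.1054]
[154, 154, 155, 156, 155, 154, 155, 134, 148, 164, 162, 163, 159, 161, 163, 166, 168, 166, 145, 96, 68, 70, 71, 69, 72, 74, 71, 73, 78, 85, 89, 98, 101, 104, 104, 106, 103, 105, 106, 101, 120, 173, 190, 189, 190, 190, 188, 188, 190, 196, 200, 202, 201, 200, 202]
[200, 201, 204, 191, 146, 189, 215, 214, 212, 211, 209, 182, 85, 70, 69, 69, 71, 68, 73, 71, 68, 74, 75, 73, 73, 72, 71, 71, 71, 74, 71, 70, 72, 73, 72, 72, 73, 71, 70, 69, 73, 72, 70, 71, 74, 69, 70, 73, 72, 72, 71, 73, 73, 71, 74, 77, 77, 73, 78, 77, 78, 81, 82, 79, 83, 83, 84, 84, 87, 87, 87, 88, 87, 88, 92, 93, 91, 94, 90, 93, 93, 93, 95, 96, 98, 99, 99, 101, 99, 100, 102, 100, 99, 104, 153, 195, 196, 196, 194, 196, 196, 198, 199, 199, 197]
```

The wrist view shows the dial pointer at (317,287), about 9° right of zero, and the cover bar at about (478,229). I'll push the bar with closed fingers from its front.

Request:
{"api": "step_arm", "payload": {"commands": [{"travel":[0.015,0.035,0],"turn":[0,0,-4]},{"travel":[0.03,0.07,0],"turn":[0,0,-8.5]},{"travel":[0.045,0.106,0],"turn":[0,0,-8.5]},{"travel":[0.045,0.106,0],"turn":[0,0,-8.5]},{"travel":[0.045,0.106,0],"turn":[0,0,-8.5]}], "gripper": 0}}

```text
time: 12.95
position: [0.4731, 0.3595, 0.2001]
tool_rot: [-1.977, -2.44, 0.007]
ft_force: [-0.3, -0.6, -0.7]
grip_width: 0.127
grip_force: 0.0
```

Request:
{"api": "step_arm", "payload": {"commands": [{"travel":[0,0,0.02],"turn":[0,0,0]},{"travel":[0,0,0.04],"turn":[0,0,0]},{"travel":[0,0,0.06],"turn":[0,0,0]},{"travel":[0,0,0.07],"turn":[0,0,0]},{"travel":[0,0,0.07],"turn":[0,0,0]}]}}

```text
time: 13.45
position: [0.4719, 0.3591, 0.1309]
tool_rot: [-1.976, -2.441, 0.006]
ft_force: [0.1, 0.2, -0.2]
grip_width: 0.003
grip_force: 0.0
```

```bash
python3 st.py; python3 - <<'E'
from h import *
cv2.imwrite("pics/w5.png",ctrl.get_image("wrist")[:,:,::-1])
E
```

```text
13.45 [0.4719 0.3591 0.1309] F [ 0.07  0.15 -0.16] Ftool [0.13 0.1  0.16] M [-0.058  0.039 -0.03 ] grip 0.003132543789986992 0.0
tool -x yaw deg -77.98 tilt [-0.003  -0.0021 -1.    ] q [-0.83  0.28  0.16  1.73 -0.05  1.14 -0.45]
```

View pics/w5.png

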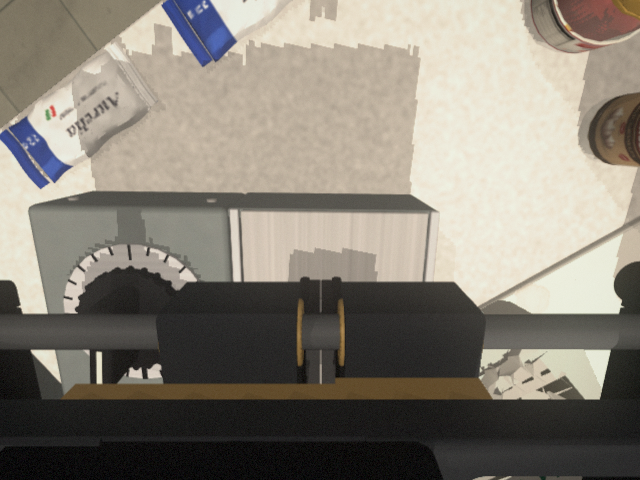

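The fingers are aligned with the box, and the bar is hidden behind them. Descending, then pushing slowly.

Request:
{"api": "step_arm", "payload": {"commands": [{"travel":[0.003,0,0.012],"turn":[0,0,0]},{"travel":[0.003,0,0.024],"turn":[0,0,0]},{"travel":[0.003,0,0.034],"turn":[0,0,0]},{"travel":[0.003,0,0.034],"turn":[0,0,0]}]}}

```text
time: 13.9
position: [0.472, 0.3621, 0.0964]
tool_rot: [-1.977, -2.441, 0.006]
ft_force: [0.1, 0.5, -0.7]
grip_width: 0.002
grip_force: 0.0
```

```bash
python3 st.py
```

```text
13.9 [0.472  0.3621 0.0964] F [ 0.08  0.49 -0.72] Ftool [0.46 0.18 0.72] M [-0.069  0.063 -0.042] grip 0.0015276895277339904 0.0
tool -x yaw deg -78.0 tilt [-0.0027 -0.0024 -1.    ] q [-0.83  0.31  0.16  1.76 -0.06  1.08 -0.45]
```

Request:
{"api": "step_arm", "payload": {"commands": [{"travel":[-0.004,0,0],"turn":[0,0,0]},{"travel":[-0.008,0,0],"turn":[0,0,0]},{"travel":[-0.012,0,0],"turn":[0,0,0]},{"travel":[-0.014,0,0],"turn":[0,0,0]}]}}

```text
time: 14.3
position: [0.4766, 0.3486, 0.0991]
tool_rot: [1.978, 2.44, 0.001]
ft_force: [0.4, 0.2, 0.4]
grip_width: 0.01
grip_force: 0.0
```

```bash
python3 st.py
```

```text
14.3 [0.4766 0.3486 0.0991] F [0.36 0.15 0.37] Ftool [ 0.07  0.38 -0.37] M [-0.067  0.008  0.037] grip 0.009517767622540812 0.0
tool -x yaw deg -78.06 tilt [ 8.e-04  3.e-04 -1.e+00] q [-0.82  0.3   0.17  1.77 -0.06  1.08 -0.42]
```

Request:
{"api": "step_arm", "payload": {"commands": [{"travel":[-0.0015,0,0.001],"turn":[0,0,0]},{"travel":[-0.003,0,0.001],"turn":[0,0,0]},{"travel":[-0.0045,0,0.001],"turn":[0,0,0]}]}}

```text
time: 14.6
position: [0.4769, 0.3449, 0.0976]
tool_rot: [-1.977, -2.441, -0.0]
ft_force: [-0.7, 1.7, 0.4]
grip_width: 0.007
grip_force: 1.0
```

```bash
python3 st.py
```

```text
14.6 [0.4769 0.3449 0.0976] F [-0.74  1.75  0.43] Ftool [ 1.86 -0.36 -0.43] M [ 0.344  0.157 -0.064] grip 0.006519082183065708 0.989663377404213
tool -x yaw deg -78.0 tilt [ 0.e+00  3.e-04 -1.e+00] q [-0.81  0.3   0.17  1.78 -0.06  1.07 -0.42]
```

Request:
{"api": "step_arm", "payload": {"commands": [{"travel":[-0.001,0,0],"turn":[0,0,0]},{"travel":[-0.002,0,0],"turn":[0,0,0]},{"travel":[-0.003,0,0],"turn":[0,0,0]}]}}

```text
time: 14.9
position: [0.4774, 0.3425, 0.0976]
tool_rot: [-1.976, -2.442, -0.001]
ft_force: [-0.7, 1.8, -0.8]
grip_width: 0.006
grip_force: 1.0
```

```bash
python3 st.py
```

```text
14.9 [0.4774 0.3425 0.0976] F [-0.73  1.82 -0.79] Ftool [ 1.94 -0.34  0.79] M [0.373 0.096 0.   ] grip 0.006149534807874527 1.0255257412791252
tool -x yaw deg -77.97 tilt [ 1.e-04  7.e-04 -1.e+00] q [-0.81  0.29  0.17  1.78 -0.06  1.07 -0.41]
```

Contact with about 2 N, which matches sliding friction. I'll push carefully past the 2 mm lock play.

Request:
{"api": "step_arm", "payload": {"commands": [{"travel":[-0.001,0,0],"turn":[0,0,0]},{"travel":[-0.002,0,0],"turn":[0,0,0]}]}}

```text
time: 15.1
position: [0.4779, 0.3402, 0.0976]
tool_rot: [-1.977, -2.441, -0.0]
ft_force: [-0.8, 1.9, 0.3]
grip_width: 0.005
grip_force: 1.0
```

```bash
python3 st.py|head -1
```

```text
15.1 [0.4779 0.3402 0.0976] F [-0.84  1.87  0.29] Ftool [ 2.   -0.43 -0.29] M [ 0.421  0.165 -0.006] grip 0.005045389285691214 1.0224001854658127
```

Request:
{"api": "step_arm", "payload": {"commands": [{"travel":[-0.001,0,0],"turn":[0,0,0]},{"travel":[-0.002,0,0],"turn":[0,0,0]}]}}

```text
time: 15.3
position: [0.4783, 0.338, 0.0976]
tool_rot: [-1.977, -2.441, 0.0]
ft_force: [-0.8, 1.6, -0.4]
grip_width: 0.006
grip_force: 1.0
```

```bash
python3 st.py|head -1
```

```text
15.3 [0.4783 0.338  0.0976] F [-0.78  1.58 -0.37] Ftool [ 1.71 -0.44  0.37] M [ 0.362  0.205 -0.016] grip 0.006049695464250001 1.020563766360283
```

The cover is sliding freely, so it's unlocked. Pushing on.

Request:
{"api": "step_arm", "payload": {"commands": [{"travel":[-0.005,0,0],"turn":[0,0,0]},{"travel":[-0.01,0,0],"turn":[0,0,0]},{"travel":[-0.015,0,0],"turn":[0,0,0]},{"travel":[-0.02,0,0],"turn":[0,0,0]},{"travel":[-0.025,0,0],"turn":[0,0,0]}]}}

```text
time: 15.8
position: [0.4835, 0.313, 0.0976]
tool_rot: [-1.977, -2.441, 0.001]
ft_force: [-2.5, 1.8, 1.1]
grip_width: 0.001
grip_force: 1.1
```

Request:
{"api": "step_arm", "payload": {"commands": [{"travel":[-0.005,0,0],"turn":[0,0,0]},{"travel":[-0.01,0,0],"turn":[0,0,0]},{"travel":[-0.015,0,0],"turn":[0,0,0]},{"travel":[-0.02,0,0],"turn":[0,0,0]},{"travel":[-0.025,0,0],"turn":[0,0,0]}]}}

```text
time: 16.3
position: [0.4888, 0.2887, 0.0975]
tool_rot: [-1.977, -2.441, 0.0]
ft_force: [-1.4, 1.3, -0.4]
grip_width: 0.007
grip_force: 1.1
```

```bash
python3 st.py
```

```text
16.3 [0.4888 0.2887 0.0975] F [-1.45  1.31 -0.37] Ftool [ 1.58 -1.14  0.37] M [ 0.298  0.504 -0.028] grip 0.0068104927761285395 1.0993102937936783
tool -x yaw deg -78.01 tilt [-1.e-04 -1.e-04 -1.e+00] q [-0.75  0.26  0.2   1.83 -0.06  1.06 -0.32]
```

Request:
{"api": "step_arm", "payload": {"commands": [{"travel":[-0.0015,0,0],"turn":[0,0,0]},{"travel":[-0.003,0,0],"turn":[0,0,0]},{"travel":[-0.004,0,0],"turn":[0,0,0]}]}}

```text
time: 16.6
position: [0.4897, 0.2852, 0.0975]
tool_rot: [1.977, 2.441, 0.0]
ft_force: [-1.4, 1.1, -1.0]
grip_width: 0.006
grip_force: 1.0
```

```bash
python3 st.py
```

```text
16.6 [0.4897 0.2852 0.0975] F [-1.42  1.15 -1.  ] Ftool [ 1.42 -1.15  1.  ] M [ 0.356  0.405 -0.058] grip 0.0061919035110464225 1.016029268503189
tool -x yaw deg -78.0 tilt [ 1.e-04  0.e+00 -1.e+00] q [-0.75  0.25  0.2   1.83 -0.06  1.06 -0.32]
```

Request:
{"api": "step_arm", "payload": {"commands": [{"travel":[-0.001,0,0],"turn":[0,0,0]},{"travel":[-0.002,0,0],"turn":[0,0,0]}]}}

```text
time: 16.8
position: [0.49, 0.2834, 0.0975]
tool_rot: [1.977, 2.442, 0.0]
ft_force: [-1.3, 1.6, -0.3]
grip_width: 0.006
grip_force: 1.0
```

```bash
python3 st.py|head -1
```

```text
16.8 [0.49   0.2834 0.0975] F [-1.34  1.63 -0.25] Ftool [ 1.88 -0.97  0.25] M [ 0.331  0.403 -0.079] grip 0.005988987962712258 1.0212363302707672
```

Request:
{"api": "step_arm", "payload": {"commands": [{"travel":[-0.0005,0,0],"turn":[0,0,0]},{"travel":[-0.001,0,0],"turn":[0,0,0]}]}}

```text
time: 17.0
position: [0.4903, 0.2823, 0.0975]
tool_rot: [1.977, 2.441, 0.0]
ft_force: [-1.5, 2.4, -0.9]
grip_width: 0.003
grip_force: 1.0
```

```bash
python3 st.py|head -1
```

```text
17.0 [0.4903 0.2823 0.0975] F [-1.54  2.43 -0.86] Ftool [ 2.7  -1.    0.86] M [ 0.344  0.378 -0.032] grip 0.002986755461292509 1.009952835738659
```

About 64 mm of travel. Backing off and rising for a last look.

Request:
{"api": "step_arm", "payload": {"commands": [{"travel":[0.008,0,0],"turn":[0,0,0]},{"travel":[0.018,0,0],"turn":[0,0,0]},{"travel":[0.02,0,-0.03],"turn":[0,0,0]},{"travel":[0.02,0,-0.07],"turn":[0,0,0]},{"travel":[0.02,0,-0.11],"turn":[0,0,0]}]}}

```text
time: 17.5
position: [0.4858, 0.3024, 0.2086]
tool_rot: [1.976, 2.442, -0.001]
ft_force: [0.5, 0.4, -0.3]
grip_width: 0.004
grip_force: 0.0
```

Request:
{"api": "step_arm", "payload": {"commands": [{"travel":[0,-0.03,0],"turn":[0,0,0]},{"travel":[0,-0.05,0],"turn":[0,0,0]},{"travel":[0,-0.05,0],"turn":[0,0,0]},{"travel":[0,-0.05,0],"turn":[0,0,0]}]}}

```text
time: 17.9
position: [0.4375, 0.2921, 0.208]
tool_rot: [1.976, 2.442, 0.002]
ft_force: [-0.4, -0.0, -0.4]
grip_width: 0.007
grip_force: 0.0
```

```bash
python3 st.py; python3 - <<'E'
from h import *
cv2.imwrite("pics/w6.png",ctrl.get_image("wrist")[:,:,::-1])
E
```

```text
17.9 [0.4375 0.2921 0.208 ] F [-0.36 -0.   -0.39] Ftool [ 0.07 -0.35  0.39] M [-0.132 -0.021 -0.024] grip 0.007302137601694768 0.0
tool -x yaw deg -77.95 tilt [ 1.5e-03  6.0e-04 -1.0e+00] q [-0.81  0.07  0.18  1.8  -0.01  1.27 -0.42]
```

View pics/w6.png

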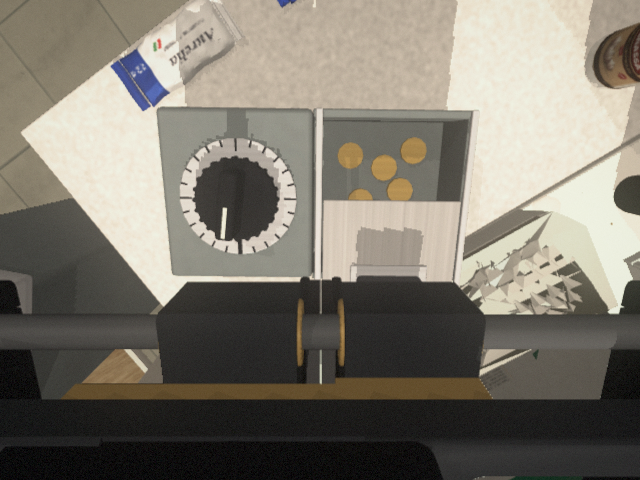

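The cover's front edge is at row 201 against the box front at row 112, so it is open about 65 mm with the coins visible. The pointer at (223,238) sits just right of the zero mark at (240,245). Handing in.

```bash
python3 -c "
from bench import ctrl
print(ctrl.close_job())"
```

```text
the job is handed in; nothing more can be done
None
```

I opened the coffee-money box and handed the job in: the bolt caught with the dial about 9–10° right of zero, and the cover is back about 64 of its 65 mm. I didn't touch the jars or sachets, and the hand-in gave no verdict.

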